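# Wedge the cup-drying peg into its dovetail dock

### The job

Two wooden pegs for drying cups stand on the folding table. Take the one with the dovetailed foot, set it on the open end of the metal dock and slide it, narrow end first, along the tapered way until it wedges tight, then let go of it. Leave the peg with the round foot standing where it is.

Things in the scene. Friction and masses are not known exactly. Their poses are not given: they have to be found in the camera images.
- cup_peg: Loose wooden peg, 0.2 kg: upright round post, diameter 24, on the middle of a dovetailed foot 80 long (own x), 16 high; top 95 above the underside. Underside width 50 at the nose (+x), 64 mid, 78 at the tail: 10 degrees of taper per side; flanks lean in 30 degrees, so the foot's top is 18 narrower. All mm. Origin: centre of the underside, below the post; z up, x tail to nose.
- round_peg: Loose wooden peg with the same post (diameter 24 mm, top 95 mm above the table) but a plain round foot, 76 mm in diameter, 16 mm high. It does not belong in the dock. Origin: centre of its underside, z up.
- dock: Fixed steel plate, 150 wide, 8 thick, from x -150 to 60, two alloy rails leaning in over a way (x -45 to 50, tops up to 33 above the table). All mm. The way narrows along +x, 10 degrees a side, with no end stop. Origin: on the table, on the way's centre line, below where cup_peg's origin is when its foot fits without slack (8 mm up, x axes in line). 10 to 20 N wedges it there.
- dock_open_end (a point): Middle of the dock's open landing, on the plate's top (8 mm above the table), 105 mm before the dock's origin along its x. Set the foot down flat here, nose towards the rails; axes as the dock's. The mouth, 60 mm further, is 80 mm wide at the plate and 57 mm at the rails' top edges; the far end is 46 and 23 mm. Once inside, the rails hold the foot down: it goes in only by sliding.
Mind the look-alikes: they are no part of the job. Leave any yellow look-alike of the cup_peg alone.

How it is judged (in metres and radians):
At the end, for the whole second after the job is handed in: The dovetail-footed peg stands upright (within 6 degrees) and still in the dock's way, in line with it (within 7 degrees and 8 mm to the side), resting on the plate (within 5 mm), slid in to no more than 10 mm short of and 15 mm past the point of fit, and released (x of cup_peg in the frame of dock between -0.01 and 0.015 m and y of cup_peg in the frame of dock between -0.008 and 0.008 m and z of cup_peg in the frame of dock between 0.004 and 0.013 m and angle between the x axis of cup_peg and the x axis of dock, either way round below 0.12 rad and angle between cup_peg's own z axis and vertical below 0.1 rad and linear speed of cup_peg below 0.02 m/s); the robot touches nothing.
It fails at once if the round-footed peg is moved by more than 30 mm or tipped (distance of round_peg from where it was at the start of the episode above 0.03 m or angle between round_peg's own z axis and vertical above 0.4 rad).
It also fails if it takes over 48 s, if anything falls off the work surface, if the arm or the gripper's body presses on something with over 40 N, if the wrist force passes 120 N, or if a joint passes its speed limit or range.

### The arm

A 6-joint arm with a two-finger parallel gripper is mounted at the origin on the work surface. World frame = base frame: x ahead of the robot, y to its left, z up, the work surface at z = 0. Lengths are in m, angles in degrees, forces in N, time in s.
With the tool pointing down it reaches from about 0.375 to 0.75 m from the base axis. Payload 9 kg.
Tool frame: the origin (TCP) lies where the fingers leave the gripper's body, on its centre line; the fingertips stand 73 mm ahead of it and the grasp point (between the pads) lies 54 mm ahead of it (robot.tip_reach is the distance from the TCP to the fingertips, in m); z points along the fingers, y is the direction in which the jaws open and shut (so a half turn about z gives the same grasp; the last joint's range is limited). The gripper opens to 85 mm and grips with 20 to 120 N. Pads are 22 mm wide; open, the fingers measure 114 mm over their backs; the gripper's body (76 mm by 85 mm) begins 54 mm behind the grasp point. The pads swing forward as they close: fully open they stand 13 mm farther back than shut.
Start: joints at [-12.473, 5.964, 5.575, 89.605, 0, 77.527], TCP at [0.6, 0, 0.304] pointing down, gripper open.
Joint ranges: [-171.21, 171.21], [-48.23, 106.86], [-62.78, 66.21], [-105.2, 120.99], [-86.42, 89.51], [-180, 180]. Speed limits (degrees/s): [127.2, 127.2, 147.25, 180, 180, 180].

### API

Orientations are given as [roll, pitch, yaw] about the fixed x, y, z axes, in that order (R = Rz(yaw) Ry(pitch) Rx(roll)).
In Python, from plant import robot gives the robot as it stands. Calls block until the motion is done:
- robot.move_pose(position, orientation): joint-space move of the TCP to a pose.
- robot.line_to(position, vel=0.15, rotation=None, guard=None): straight line of the TCP; rotation=None keeps the orientation; vel is the mean speed in m/s. With guard (N) it stops when the force on the tool has changed by that much, and returns True; else False.
- robot.goto_joints(angles): joint-space move.
- robot.set_gripper(opening): finger opening in m; the grip force is fixed at half the most; returns when the fingers have stopped.
- robot.pause(seconds).
- robot.ik(position, orientation): joint angles nearest the present ones, or None.
- robot.observe(): the state.
- robot.grab_frame(name): name is "scene" or "side" or "wrist"; returns the picture (480x640x3 uint8, blue, green, red); there is no depth.
- robot.get_calibration(name): a dict with "vertical_fov" (degrees; the focal length in pixels is half the picture's height over the tangent of half this angle, whatever the lens; pixels are square), "cx", "cy" (the principal point, pixels), "rvec" (rotation vector, rad) and "tvec" (3), from world to camera coordinates, as OpenCV has them. Camera axes: x right, y down, z forward; pixel columns grow to the right and rows downward; lengths in m; the calibration is good to about 2 mm. A picture is of the moment at which its call begins: read the wrist's pose just before it. get_calibration takes no time and is no camera call; for the wrist camera it gives the pose at the moment of the call.
A pose or a line that the arm cannot do raises robot.IKError and nothing moves.
- robot.job_done(): hands the job in, once; it reports no verdict.
The state is a dict: "time": time; "q": joint angles; "qvel": joint speeds; "joint_torque": joint torques, N m; "tool_pos": TCP position; "tcp_rot": TCP orientation; "ft_force": force on the tool from outside, world axes, zero at the start; "torque": the same for the moment, N m; "gripper_width": finger opening in m.
Only numpy, scipy, OpenCV 4.12 (cv2) and the standard library are available. Lean on these libraries where they do the work, as an engineer would, in place of code of your own. Each camera call takes 0.05 s, during which the arm holds its last target. There are 200 camera calls.

## Working session

There is one attempt and no reset: what is moved stays moved. The work goes in short steps, each a Python script; the robot and the scene stay as the last script left them, time stands still between calls to the robot, and variables do not carry over. Pictures are saved under pics/ and viewed, about 8 in all and at most 12, crops included, and the job is handed in when it is done.

```bash
ls; mkdir -p pics
python3 - <<'E'
from plant import robot
import cv2,numpy as np
for n in ["scene","side"]:
    im=robot.grab_frame(n); cv2.imwrite(f"pics/{n}0.png",im)
    c=robot.get_calibration(n); R=cv2.Rodrigues(np.array(c["rvec"]))[0]
    print(n,c["vertical_fov"],c["cx"],c["cy"],-R.T@np.array(c["tvec"]),[k for k in c])
E
```

```text
pics
scene 48.61432073080904 321.15259208099917 225.9169153509531 [ 1.10166341 -0.06036724  1.06411439] ['vertical_fov', 'cx', 'cy', 'rvec', 'tvec']
side 57.846931111442466 327.9093516391665 231.66344759040555 [ 0.4139683  -0.58120153  0.5351875 ] ['vertical_fov', 'cx', 'cy', 'rvec', 'tvec']
```

View pics/scene0.png

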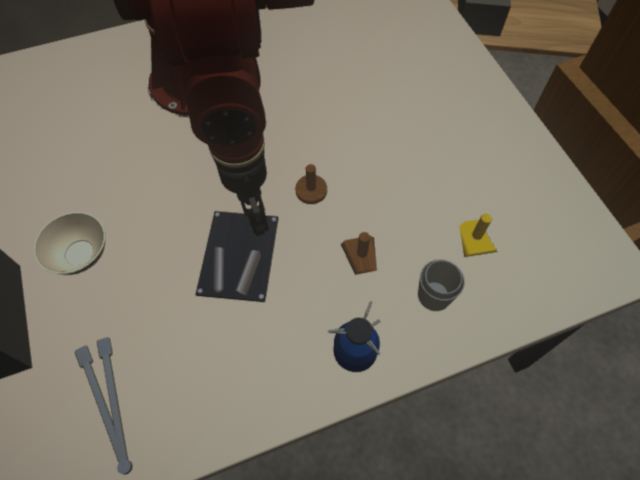

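View pics/side0.png

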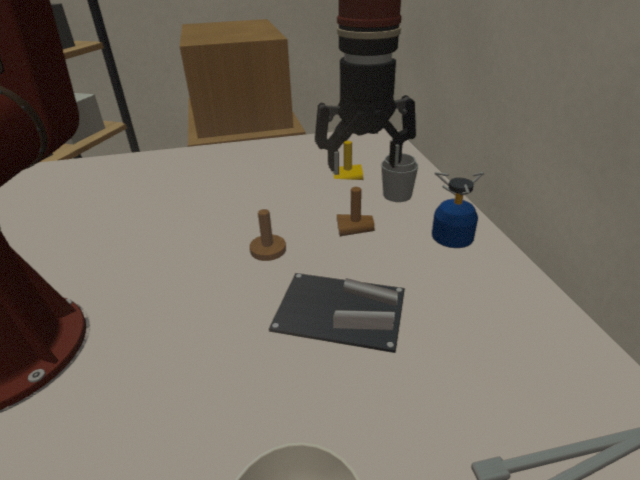

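The scene shows three peg candidates:
- **Brown with a trapezoid foot:** (362,252). This fits the dovetailed foot.
- **Brown with a round foot:** (311,188). Leave it.
- **Yellow look-alike:** (480,235). Leave it.

The dock is at (238,255), with its open landing towards the robot.

In the side view, the dovetailed peg is at (355,215), the round one at (267,240) and the dock at (340,310). I'll confirm with a rectified crop and check the wrist view.

```bash
cat > h.py <<'E'
import cv2,numpy as np
def cam(c):
    f=240/np.tan(np.radians(c["vertical_fov"]/2)); K=np.array([[f,0,c["cx"]],[0,f,c["cy"]],[0,0,1]])
    return K,np.array(c["rvec"],float).ravel(),np.array(c["tvec"],float).ravel()
def proj(c,P):
    K,r,t=cam(c); return cv2.projectPoints(np.array(P,float).reshape(-1,3),r,t,K,None)[0].reshape(-1,2)
def back(c,uv,z):
    K,r,t=cam(c); R=cv2.Rodrigues(r)[0]; o=-R.T@t
    d=np.c_[np.array(uv,float).reshape(-1,2),np.ones(len(np.array(uv).reshape(-1,2)))]@np.linalg.inv(K).T@R
    return o+d*((z-o[2])/d[:,2])[:,None]
def rect(c,im,z,x0,x1,y0,y1,s):
    # output: up = +x, left = +y ; s px/m
    W,Hh=int((y1-y0)*s),int((x1-x0)*s)
    q=proj(c,[[x1,y1,z],[x1,y0,z],[x0,y0,z],[x0,y1,z]]).astype(np.float32)
    H=cv2.getPerspectiveTransform(q,np.float32([[0,0],[W,0],[W,Hh],[0,Hh]]))
    return cv2.warpPerspective(im,H,(W,Hh),flags=cv2.INTER_CUBIC)
E
python3 - <<'E'
from plant import robot
from h import *
c=robot.get_calibration("scene"); im=cv2.imread("pics/scene0.png")
print("peg,round,yellow approx",back(c,[[362,257],[311,191],[479,240]],0.0).round(3).tolist())
print("plate corners", back(c,[[217,212],[278,215],[264,300],[197,296]],0.008).round(4).tolist())
cs=robot.get_calibration("side")
print("side peg,round",back(cs,[[355,224],[268,247]],0.0).round(3).tolist(), "plate",back(cs,[[296,276],[405,285],[395,348],[274,333]],.008).round(4).tolist())
crop=cv2.resize(im[195:315,185:395],None,fx=3.8,fy=3.8,interpolation=cv2.INTER_CUBIC)
cv2.imwrite("pics/crop.png",np.clip(crop*1.6,0,255).astype(np.uint8))
w=robot.get_calibration("wrist"); R=cv2.Rodrigues(np.array(w["rvec"]))[0]
print("wrist",w["vertical_fov"],w["cx"],w["cy"],-R.T@np.array(w["tvec"]),R.tolist(), robot.observe()["tcp_rot"])
cv2.imwrite("pics/wrist0.png",robot.grab_frame("wrist"))
E
```

```text
peg,round,yellow approx [[0.652, 0.21, 0.0], [0.448, 0.166, 0.0], [0.708, 0.474, 0.0]]
plate corners [[0.4284, -0.059, 0.008], [0.4869, 0.07, 0.008], [0.6735, -0.025, 0.008], [0.6137, -0.1548, 0.008]]
side peg,round [[0.65, 0.217, 0.0], [0.447, 0.178, 0.0]] plate [[0.488, 0.0586, 0.008], [0.6781, -0.0173, 0.008], [0.6084, -0.153, 0.008], [0.4293, -0.0757, 0.008]]
wrist 69.93607932575499 325.3329429788183 243.39681198612493 [0.59995588 0.07848772 0.37303065] [[0.9999985918728378, -0.001552834338484302, -0.0006363629930645937], [-0.0012832568045961, -0.9519276310741195, 0.3063203200076491], [-0.0010814362279745924, -0.30631907205254505, -0.9519282833241969]] [-1.79932609e+02 -1.55266426e-02  9.00011019e+01]
```

View pics/crop.png

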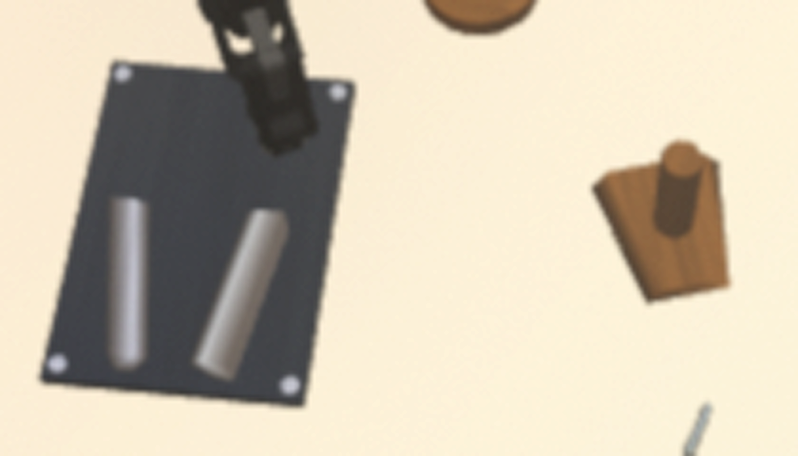

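View pics/wrist0.png

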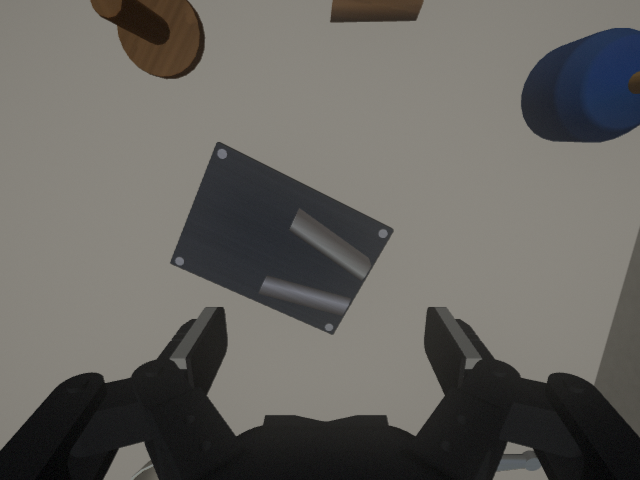

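The crop confirms it: trapezoid foot with a dark wood post (foot corners about (600,185), (718,160), (728,287), (648,300)), wide tail towards the robot. The wrist view shows the plate corners at about (219,142), (393,230), (333,334) and (171,263), with the rails at the right. Next I'll fit the plate and look at the peg from closer.

```bash
cat > dockfit.py <<'E'
from h import *
from scipy.optimize import least_squares
CORN=np.array([[-.15,.075],[.06,.075],[.06,-.075],[-.15,-.075]])
def plate(p,z=.008):
    a=p[2]; R=np.array([[np.cos(a),-np.sin(a)],[np.sin(a),np.cos(a)]])
    return np.c_[CORN@R.T+p[:2],np.full(4,z)]
def fit(c,uv):
    s=least_squares(lambda p:(proj(c,plate(p))-uv).ravel(),[.56,-.05,-.47]); return s.x,s.fun.reshape(-1,2)
E
python3 - <<'E'
from plant import robot
from dockfit import *
import json
for n,uv in [("wrist",[[219,142],[393,230],[333,334],[171,263]]),("scene",[[278,215],[264,300],[197,296],[217,212]]),("side",[[296,276],[405,285],[395,348],[274,333]])]:
    im=cv2.imread(f"pics/{n}0.png",0); uv=np.float32(uv)
    if n!="side": uv=cv2.cornerSubPix(im,uv.reshape(-1,1,2).copy(),(4,4),(-1,-1),(3,50,.01)).reshape(-1,2)
    x,r=fit(robot.get_calibration(n),uv); print(n,uv.round(1).tolist(),x.round(4),np.degrees(x[2]).round(2),r.round(1).tolist())
robot.move_pose([.64,.24,.26],[180,0,90])
json.dump({k:(np.array(v).tolist() if not np.isscalar(v) else v) for k,v in robot.get_calibration("wrist").items()},open("w1.json","w"))
cv2.imwrite("pics/wrist1.png",robot.grab_frame("wrist")); print(robot.observe()["time"])
E
```

```text
wrist [[217.39999389648438, 141.0], [393.6000061035156, 229.60000610351562], [332.20001220703125, 334.29998779296875], [169.60000610351562, 262.70001220703125]] [ 0.5889 -0.0631 -0.4693] -26.89 [[-0.7, -0.8], [1.2, 0.2], [0.6, 1.0], [-0.9, 0.2]]
scene [[277.79998779296875, 216.3000030517578], [264.3999938964844, 301.20001220703125], [195.0, 294.6000061035156], [214.89999389648438, 210.3000030517578]] [ 0.5894 -0.0646 -0.4701] -26.94 [[0.7, -0.4], [0.1, 0.2], [-0.4, 0.1], [-0.5, -0.0]]
side [[296.0, 276.0], [405.0, 285.0], [395.0, 348.0], [274.0, 333.0]] [ 0.5914 -0.0637 -0.4258] -24.4 [[-1.8, -2.4], [0.0, 1.1], [4.9, 1.0], [-3.7, -1.9]]
1.175
```

View pics/wrist1.png

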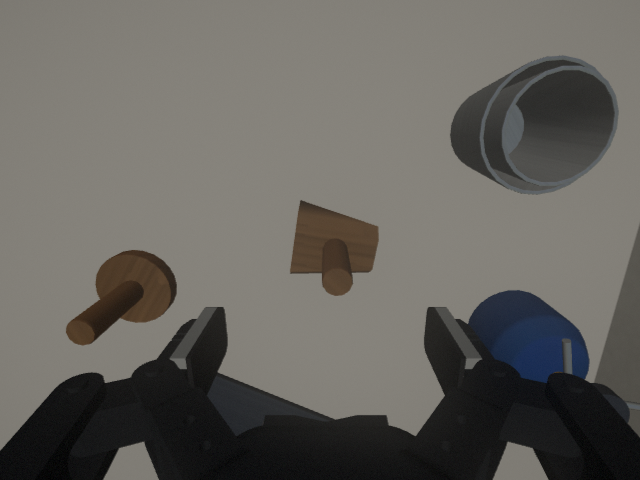

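In the wrist view the target peg's underside corners are at about (301,201), (378,227), (372,272) and (291,273), with its post top at (337,283). The round peg at (135,290) is well clear. I'll fit the peg model to the silhouette and check the rail positions against the dock frame.

```bash
cat > pegfit.py <<'E'
from h import *
from scipy.optimize import minimize
def xf(p,P):
    P=np.array(P,float); a=p[2]; c,s=np.cos(a),np.sin(a); return np.c_[P[:,0]*c-P[:,1]*s+p[0],P[:,0]*s+P[:,1]*c+p[1],P[:,2]+(p[3] if len(p)>3 else 0)]
FOOT=[[x,sg*w,z] for x,wd in((.04,.05),(-.04,.078)) for z,w in((0,wd/2),(.016,wd/2-.009)) for sg in(1,-1)]
t=np.linspace(0,2*np.pi,40); POST=[[.012*np.cos(a),.012*np.sin(a),z] for z in(.016,.095) for a in t]
def render(c,p,box,s=4):
    m=np.zeros(((box[3]-box[1])*s,(box[2]-box[0])*s),np.uint8)
    for P in(FOOT,POST):
        q=((proj(c,xf(p,P))+.5-np.array(box[:2]))*s*16).astype(np.int32)
        cv2.fillConvexPoly(m,cv2.convexHull(q),255,shift=4)
    return cv2.resize(m,None,fx=1/s,fy=1/s,interpolation=cv2.INTER_AREA)/255.
def mask(im,box):
    b=im[box[1]:box[3],box[0]:box[2]].astype(float); return np.clip((b[...,2]-b[...,0]-15)/20,0,1)
def fitpeg(c,im,box,p0,z=0):
    M=mask(im,box); f=lambda p:np.abs(render(c,[*p,z],box)-M).sum()
    r=minimize(f,p0,method="Nelder-Mead",options=dict(initial_simplex=np.array([p0]*4)+np.array([[0,0,0],[.006,0,0],[0,.006,0],[0,0,.1]]),maxiter=300))
    return r.x,r.fun,M.sum()
E
python3 - <<'E'
from pegfit import *; import json
from plant import robot
c=json.load(open("w1.json")); im=cv2.imread("pics/wrist1.png")
print("corners",back(c,[[301,201],[378,227],[372,272],[291,273]],0).round(4).tolist(),"top",back(c,[[337,283]],.095).round(4).tolist())
print("fit",fitpeg(c,im,[270,180,400,310],[.65,.213,-.1]))
cs=robot.get_calibration("scene"); ims=cv2.imread("pics/scene0.png")
print("scene fit",fitpeg(cs,ims,[333,225,385,280],[.65,.213,-.1]))
# dock overlay on wrist0
from dockfit import plate
w=dict(c); robot  # wrist0 calibration from stored numbers
R=np.array([[0.9999985918728378,-0.001552834338484302,-0.0006363629930645937],[-0.0012832568045961,-0.9519276310741195,0.3063203200076491],[-0.0010814362279745924,-0.30631907205254505,-0.9519282833241969]])
w["rvec"]=cv2.Rodrigues(R)[0].ravel().tolist(); w["tvec"]=(-R@np.array([0.59995588,0.07848772,0.37303065])).tolist()
json.dump(w,open("w0.json","w"))
D=[.589,-.064,np.radians(-26.9)]
im=cv2.imread("pics/wrist0.png"); S=4; x0,y0=150,125
o=np.clip(cv2.resize(im[y0:345,x0:410],None,fx=3,fy=3,interpolation=cv2.INTER_CUBIC)*1.8,0,255).astype(np.uint8)
def line(A,B,col):
    q=((proj(w,xf(D,[A,B]))+.5-[x0,y0])*3).astype(int); cv2.line(o,tuple(map(int,q[0])),tuple(map(int,q[1])),col,1)
for s in(1,-1):
    line([-.045,s*.0285,.033],[.05,s*.0115,.033],(0,255,0)); line([-.045,s*.04,.008],[.05,s*.023,.008],(0,0,255))
line([-.15,0,.008],[.06,0,.008],(255,255,0))
cv2.imwrite("pics/ov.png",o)
E
```

```text
corners [[0.6169, 0.2542, 0.0], [0.693, 0.2279, 0.0], [0.6889, 0.1795, 0.0], [0.6047, 0.1786, 0.0]] top [[0.6491, 0.2104, 0.095]]
fit (array([ 0.64922815,  0.21086763, -0.15780131]), np.float64(757.7725490196078), np.float64(4917.5))
scene fit (array([ 0.64822332,  0.21191091, -0.18941048]), np.float64(823.3039215686274), np.float64(1597.5))
```

View pics/ov.png

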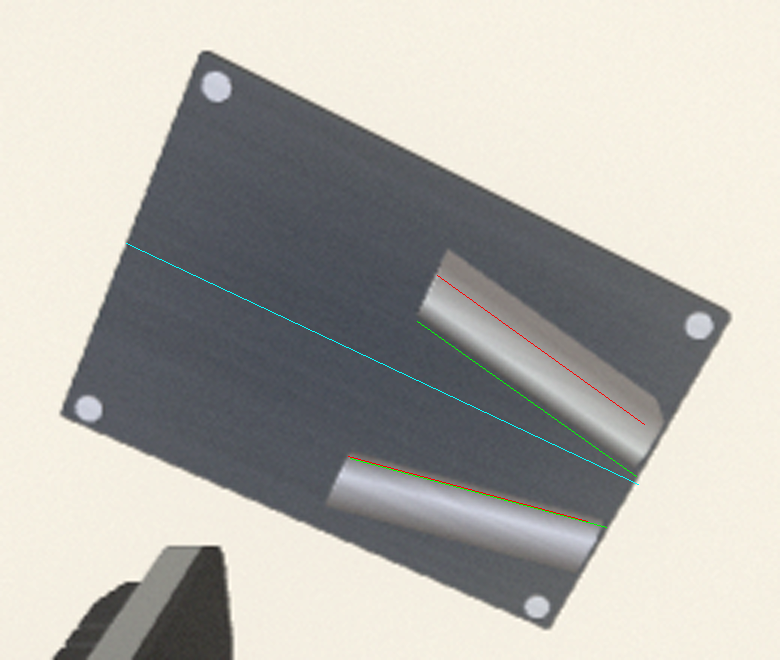

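The overlay puts the rails' inner edges on the drawn lines to within about 1–2 mm, so the way is centred on the plate. The dock is at (0.589, -0.064), yaw -26.9°. The peg is at (0.649, 0.211), yaw -9°, and its measured foot length of 81 mm matches. Time to grasp it.

Run:
```python
from plant import robot
from h import *
import json
P=[.649,.211]
robot.move_pose([*P,.24],[180,0,81])
f0=np.array(robot.observe()["ft_force"])
print(robot.line_to([*P,.126],vel=.12,guard=15))
robot.set_gripper(.0)
o=robot.observe(); print("w",o["gripper_width"],o["tool_pos"],o["time"])
robot.line_to([*P,.25],vel=.15)
o=robot.observe(); print("w",o["gripper_width"],np.array(o["ft_force"])-f0)
a=np.radians(-26.9); L=np.array([.589,-.064])-.105*np.array([np.cos(a),np.sin(a)])
robot.move_pose([*L,.25],[180,0,63.1])
cv2.imwrite("pics/side2.png",robot.grab_frame("side"))
json.dump({k:(np.array(v).tolist() if not np.isscalar(v) else v) for k,v in robot.get_calibration("wrist").items()},open("w2.json","w"))
cv2.imwrite("pics/wrist2.png",robot.grab_frame("wrist"))
o=robot.observe(); print(o["tool_pos"],o["tcp_rot"],o["time"],L)
a=cv2.imread("pics/wrist2.png");b=cv2.imread("pics/side2.png")
cv2.imwrite("pics/both2.png",cv2.convertScaleAbs(np.hstack([a[80:480,120:520],b[40:440,120:520]]),alpha=1.4))
```

```text
False
w 0.022741823396991347 [0.64926372 0.21097686 0.12633676] 3.1417
w 0.0225684786041149 [ 0.78962462 -0.10170631 -1.88370113]
[ 0.49599008 -0.01584575  0.25005693] [ 1.79994911e+02 -1.12791473e-02  6.31852656e+01] 5.2833 [ 0.49536126 -0.01649436]
```

View pics/both2.png

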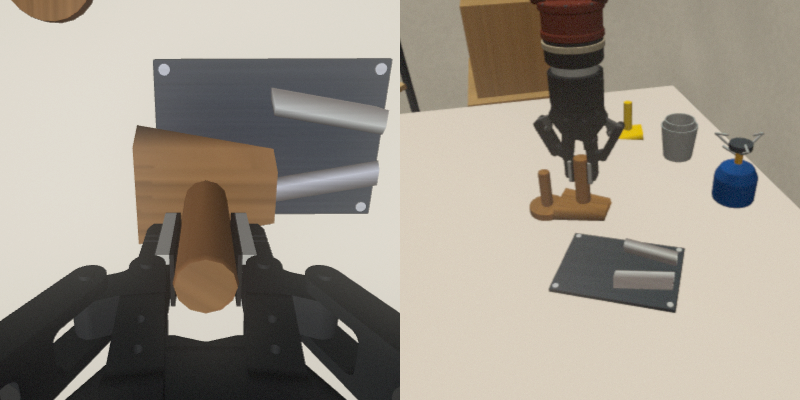

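The peg is held upright, in line with the dock. In the crop its foot spans (135,126) to (276,222), parallel to the plate edge. Now I'll lower it, release and regrip to let it settle flat, then slide.

```bash
cat > ck.py <<'E'
import numpy as np
a=np.radians(-26.9); U=np.array([np.cos(a),np.sin(a)]); V=np.array([-U[1],U[0]]); O=np.array([.589,-.064])
def at(x,z,y=0): return [*(O+x*U+y*V),z]
def rep(robot,f0,t):
    o=robot.observe(); p=np.array(o["tool_pos"]); d=p[:2]-O; f=np.array(o["ft_force"])-f0
    print(t,"dock xy mm",(1e3*np.array([d@U,d@V])).round(1),"z",p[2].round(4),"F dock",np.round([f[:2]@U,f[:2]@V,f[2]],1),"w",round(o["gripper_width"],4),"t",o["time"])
E
python3 - <<'E'
from plant import robot
from ck import *
import cv2
f0=np.array(robot.observe()["ft_force"])
robot.line_to(at(-.105,.142),vel=.12)
print(robot.line_to(at(-.105,.130),vel=.02,guard=4)); rep(robot,f0,"down")
robot.set_gripper(.045); robot.pause(.3); rep(robot,f0,"open")
p=robot.observe()["tool_pos"]; robot.line_to(at(-.105,.134),vel=.05)
robot.set_gripper(0); rep(robot,f0,"regrip")
f0=np.array(robot.observe()["ft_force"])
for x in(-.06,-.03):
    print(robot.line_to(at(x,.134),vel=.04,guard=15)); rep(robot,f0,x)
b=robot.grab_frame("wrist"); cv2.imwrite("pics/w3.png",cv2.convertScaleAbs(b,alpha=1.4))
E
```

```text
True
down dock xy mm [-104.7    0. ] z 0.1342 F dock [-1.3 -0.3  6.1] w 0.0226 t 6.7917
open dock xy mm [-1.053e+02 -1.000e-01] z 0.1334 F dock [-1.4 -0.7  1.2] w 0.0454 t 7.4333
regrip dock xy mm [-104.9    0. ] z 0.1341 F dock [ 0.4 -1.   1.7] w 0.0225 t 8.0
False
-0.06 dock xy mm [-59.9  -0. ] z 0.134 F dock [-2.3 -0.4  1.9] w 0.0224 t 9.275
False
-0.03 dock xy mm [-29.6  -0. ] z 0.1341 F dock [-1.1  0.1  2. ] w 0.0227 t 10.175
```

View pics/w3.png

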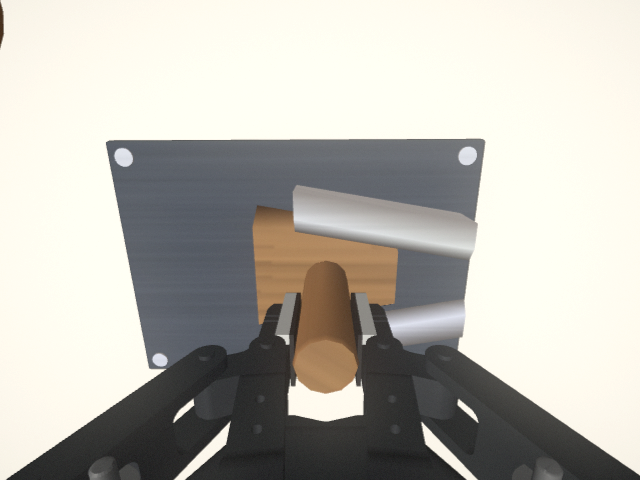

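The peg is entering the way, its foot between the rails (nose at about (397,275), tail at (257,265)), with about 1–2 N of drag. I'll push on until it wedges.

Run:
```python
from plant import robot
from ck import *
f0=np.array(robot.observe()["ft_force"])
print(robot.line_to(at(-.008,.134),vel=.03,guard=12)); rep(robot,f0,"a")
print(robot.line_to(at(.008,.134),vel=.015,guard=16)); rep(robot,f0,"b")
```

```text
False
a dock xy mm [-7.7 -0. ] z 0.134 F dock [-2.7  0.3  3. ] w 0.0226 t 11.1083
True
b dock xy mm [-1.7  0.3] z 0.134 F dock [-3.   0.   4.8] w 0.0227 t 11.725
```

Run:
```python
from plant import robot
from ck import *
import cv2
f0=np.array(robot.observe()["ft_force"])
robot.set_gripper(.035); robot.pause(.2); rep(robot,f0,"open"); robot.set_gripper(0); rep(robot,f0,"regrip")
f1=np.array(robot.observe()["ft_force"])
print(robot.line_to(at(.01,.134),vel=.012,guard=18)); rep(robot,f1,"push")
robot.pause(.3); rep(robot,f1,"hold")
robot.set_gripper(.06); robot.pause(.3); rep(robot,f0,"released")
p=robot.observe()["tool_pos"]
robot.line_to([p[0],p[1],.27],vel=.12); rep(robot,f0,"up")
import json
json.dump({k:(np.array(v).tolist() if not np.isscalar(v) else v) for k,v in robot.get_calibration("wrist").items()},open("w4.json","w"))
b=robot.grab_frame("wrist"); cv2.imwrite("pics/w4.png",b); s=robot.grab_frame("side"); cv2.imwrite("pics/s4.png",s)
cv2.imwrite("pics/both4.png",cv2.convertScaleAbs(np.hstack([b[100:480,120:520],cv2.resize(s[220:380,250:420],(400,380))]),alpha=1.4))
```

```text
open dock xy mm [-2.6  0.3] z 0.1334 F dock [ 3.1  0.8 -4.9] w 0.0349 t 12.2
regrip dock xy mm [-2.5  0.3] z 0.1335 F dock [ 3.5 -0.9 -4.8] w 0.0228 t 12.4583
True
push dock xy mm [-0.8  0.3] z 0.1336 F dock [-3.   1.6  4.1] w 0.0224 t 12.95
hold dock xy mm [-0.8  0.3] z 0.1335 F dock [-2.3  0.6  4.6] w 0.0224 t 13.25
released dock xy mm [-1.5  0.3] z 0.1328 F dock [ 3.1 -0.1 -5. ] w 0.0598 t 14.0
up dock xy mm [-1.8  0.2] z 0.269 F dock [ 2.1 -0.5 -5.3] w 0.0602 t 15.2917
```

View pics/both4.png

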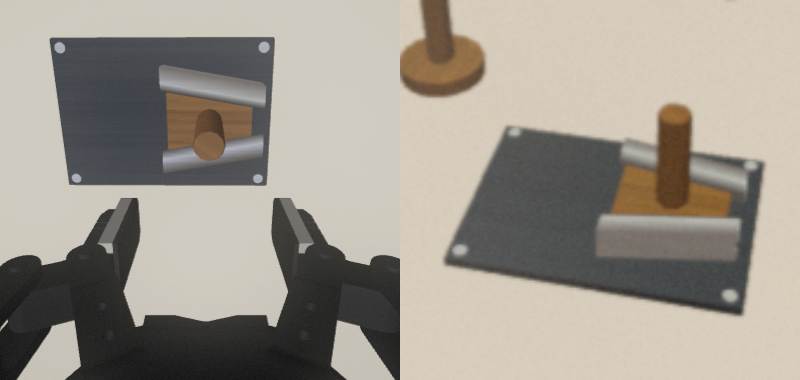

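The peg stands upright between the rails and is released, with the round peg untouched. The post top is at wrist pixel (328,247). I'll check its position numerically, then hand in.

Run:
```python
from plant import robot
from ck import *
from h import *
import json
from dockfit import fit
c=json.load(open("w4.json"))
x,r=fit(c,np.float32([[171,138],[394,138],[386,285],[190,285]])); print("dock refit",x.round(4),np.degrees(x[2]),r.round(1).tolist())
top=back(c,[[328,247]],.103)[0]
im=cv2.imread("pics/s4.png"); cs=robot.get_calibration("side")
u=[250+(675-400)*170/400,220+115*160/380]; ts=back(cs,[u],.103)[0]
for n,t in(("wrist",top),("side",ts)): d=t[:2]-O; print(n,"post top dock mm",(d@U*1e3).round(1),(d@V*1e3).round(1))
# round peg: same pixels as at the start?
a=cv2.imread("pics/side0.png"); print("round diff",cv2.absdiff(a[205:262,245:290],im[205:262,245:290]).mean().round(2))
robot.job_done(); print(robot.observe()["time"])
```

```text
dock refit [ 0.5891 -0.0642 -0.4678] -26.80032571234893 [[-2.2, -0.3], [2.0, -0.8], [1.3, 1.4], [-1.2, 0.8]]
wrist post top dock mm -1.9 0.1
side post top dock mm -0.8 -3.0
round diff 2.15
the job is handed in; nothing more can be done
the job is handed in; nothing more can be done
```

The brown peg with the dovetailed foot is wedged in the dock and released, and the job is handed in. The last clock reading before hand-in was 15.3 s of the 48 s allowed.

I gripped it by the post, set it flat on the open end and regripped. I then slid it in nose first until a 16 N guard stopped the push, and a second push with an 18 N guard stopped about 1 mm further in. The force reading after each guard stop was only about 3 N along the way, so the peak push is known from the guard settings alone.

| Check | Along the dock (mm) | To the side (mm) |
|---|---|---|
| Arm at the last push | -0.8 | 0.3 |
| Wrist camera, post top | -1.9 | 0.1 |
| Side camera, post top | -0.8 | -3.0 |
| Allowed | -10 to 15 | -8 to 8 |

- **Disagreement:** the side camera differs by about 3 mm to the side. That camera also fitted the plate worst, with errors of up to 5 pixels, so I trusted the wrist camera and the arm.
- **Upright and resting on the plate:** I judged these by eye from the last pictures and did not measure them.
- **Other pegs:** the round-footed peg's patch of the side picture barely changed from start to finish. I never approached the yellow one.
- **Gripper:** it ended open and raised, clear of everything.

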